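# Clear the spring clamp and hold its jaw open at the marker

## Robot

A 6-joint arm with a two-finger parallel gripper is mounted at the origin on a cart in front of the work surface, level with it; the furniture and walls round the work are solid. World frame = base frame: x ahead of the robot, y to its left, z up, the work surface at z = 0. Lengths are in mm, angles in rad, forces in N, time in s.
With the tool pointing down it reaches from about 300 to 775 mm from the base axis. Payload 14.6 kg.
Tool frame: the origin (TCP) lies on the centre line of the jaws, within the pads' length; the fingertips stand 19 mm ahead of it and the grasp point (between the pads) is the TCP (bot.tip_reach is the distance from the TCP to the fingertips, in mm); z points along the fingers, y is the line along which they close (so a half turn about z gives the same grasp; the last joint's range is limited). The gripper opens to 85 mm and grips with 20 to 120 N. Pads are 22 mm wide; open, the fingers measure 114 mm over their backs; the gripper's body (76 mm by 85 mm) begins 54 mm behind the grasp point. The pads swing forward as they close: fully open they stand 13 mm farther back than shut.
Start: joints at [-1.269, 0.3, 1.521, -0, 1.321, -0.067], TCP at [198.266, -513.011, 250.281] pointing down, gripper open.
Joint ranges: [-3.03, 3.03], [-0.79, 2.21], [0.23, 2.52], [-1.04, 4.18], [0, 3.07], [-2.55, 2.55]. Speed limits (rad/s): [2.22, 2.22, 2.57, 3.14, 3.14, 3.14].

## Interface

Orientations are given as a unit quaternion [w, x, y, z].
In Python, from rig import bot gives the robot as it stands. Calls block until the motion is done:
- bot.move_to(position, orientation): joint-space move of the TCP to a pose.
- bot.servo_line(position, attitude=None, speed=150, until_force=None): straight line of the TCP; attitude=None keeps the orientation; speed is the mean speed in mm/s. With until_force (N) it stops when the force on the tool has changed by that much, and returns True; else False.
- bot.move_joints(angles): joint-space move.
- bot.move_gripper(opening, grip_force=None): finger opening in mm; grip_force is the grip in N (None keeps the last); returns when the fingers have stopped.
- bot.dwell(seconds).
- bot.ik(position, orientation): joint angles nearest the present ones, or None.
- bot.read_state(): the state.
- bot.read_camera(name): name is "side" or "top" or "wrist"; returns a dict with "image" (420x560x3 uint8, blue, green, red), "depth" (420x560 float32, mm along the optical axis (not along the pixel's ray), 0 where there is no reading), "fovy" (degrees; the focal length in pixels is half the picture's height over the tangent of half this angle, whatever the lens; pixels are square), "cx", "cy" (the principal point, pixels), "k1" (the pictures are not rectified: a ray, as slopes to the right and down, at radius r is drawn at 1 + k1 r^2 times it, then the intrinsics apply), "eye" and "attitude" of the camera in the world; the wrist camera has in their place "mount" (4x4, takes a point from camera to tool coordinates, whose origin is the TCP and whose axes are the flange's). Camera axes: x right, y down, z forward; pixel columns grow to the right and rows downward; lengths in mm; the calibration is good to about 2 mm. A picture is of the moment at which its call begins: read the wrist's pose just before it.
A pose or a line that the arm cannot do raises bot.MotionError and nothing moves.
- bot.finish_job(): hands the job in; it is judged then, once.
The state is a dict: "clock": time; "joint_positions": joint angles; "qvel": joint speeds; "effort": joint torques, N m; "ee_pos": TCP position; "tool_rot": TCP orientation; "ft_force": force on the tool from outside, world axes, zero at the start; "moment": the same for the moment, N m; "grip_width": finger opening in mm; "grip_force": force on a finger pad.
Only numpy, scipy, OpenCV 4.12 (cv2) and the standard library are available. Lean on these libraries where they do the work, as an engineer would, in place of code of your own. Each camera call takes 0.05 s, during which the arm holds its last target. There are 200 camera calls.

## Task

Three wood scraps lie between the jaws of the spring clamp: with the paint brush in the gripper, and without touching the scraps with the fingers, sweep all three into the tray at the clamp's side, then lay the brush down on the bench. Then pull the spring jaw open by its bar until its pointer stands over the brass marker, and finish the program still holding it there, ready for the next workpiece. Leave the tape roll, tape measure and loose wooden block where they are.

Things in the scene. Friction and masses are not known exactly. Their poses are not given: they have to be found in the camera images.
- clamp: Grey bench clamp, fixed. Origin on the bench top under the middle of the jaw gap (jaw shut); z up, x from the spring jaw to the fixed jaw, so the jaw opens to -x; the catch tray is on the -y side. Bed: flat block, top 40 mm above the bench, x -122 to +60, y -55 to +55. Both jaws rise to 80 mm above the bench. The marker's ledge, top at 34 mm, lies at x -120 to -35, y 55 to 78.
- gap (a point): Middle of the bed between the shut jaws, on the bed's top (40 mm above the bench); axes as the clamp's. The jaw faces stand at x = -29 and +29, 92 mm long (y), so the gap is a channel 58 mm wide, open on top and at both ends (+y, and -y towards the tray).
- tray (a point): Centre of the inner floor of the open dark steel catch tray on the clamp's -y side; axes as the clamp's. Inside 96 mm (x) by 84 mm (y), floor 4 mm above the bench, outer walls 52 mm high; its +y side is the bed's edge (40 mm high), over which scraps drop in.
- jaw: The spring jaw with its D-shaped steel handle; its frame coincides with the clamp's when shut and moves with it. It slides up to 66 mm along the clamp's -x; a spring draws it shut: about 5 N at shut, rising 1.3 N per 10 mm, plus 0.6 N friction. It is shut at the start and returns when let go.
- handle (a point): Middle of the jaw's handle bar: round, 12 mm thick, 80 mm long along y, level, 72 mm above the bench. The jaw's front face is 53 mm behind the bar's middle line; a 10 mm rod 36 mm either side of the middle joins them. The bed is 32 mm below the bar's middle line. Pinch it from above, one finger before and one behind.
- pointer (a point): Tip of the small brass pointer (4 mm wide) on the +y side of the spring jaw, moves with the jaw; axes as the clamp's. It is 65 mm from the handle bar's middle line along x.
- marker: Small brass block, 12 mm along x, 26 mm along y, dark line over its middle, fixed on the ledge on the clamp's +y side, 32 to 52 mm to the -x side of the pointer's tip at the start (differs each run). Origin under its middle (the line is at its x = 0); axes as the clamp's. The jaw is at the mark when the pointer's tip has the marker's x, within half the block's width.
- scrap_a: Wood scrap 24x24x22 mm, 15 g; origin at its centre. Lies on the clamp's bed between the jaws at the start.
- scrap_b: Wood scrap 30x22x22 mm, 18 g; origin at its centre. Lies on the bed between the jaws.
- scrap_c: Wood scrap 24x23x22 mm with well rounded edges, 15 g; origin at its centre. Lies on the bed between the jaws.
- brush: Red-handled paint brush lying flat on the bench, 240 mm long (y), 39 mm wide at the bristles, 16 mm thick, rigid, about 70 g. Origin at the middle of its length on the underside; bristle tips at y = -120 mm, metal ferrule y -62 to -4, handle from there to y = +120, about 23 mm wide and 12 mm thick (z 2 to 14) at y = +15 mm. Beyond it a black tool case, 78 mm high, stands with its front at world x = 0.585 m (y -0.215 to 0.205 m).
- tape_roll: Black roll of electrical tape, 53 mm across, 19 mm high; bystander, origin under its centre.
- tape_rule: Yellow tape measure, 39x90x66 mm; bystander, origin under its centre.
- block: Loose plain wooden block 60x95x38 mm; bystander, origin under its centre.

How it is judged:
By the outcome, as a careful person would: the job done as asked, in the order asked, and still so for the second after the job is handed in, while the arm keeps its last pose, push and grip.
It also fails if it takes over 61 s, if anything falls off the work surface, if the arm or the gripper's body presses on something with over 40 N, if the wrist force passes 120 N, or if a joint passes its speed limit or range.

## Working session

There is one attempt and no reset: what is moved stays moved. The work goes in short steps, each a Python script; the robot and the scene stay as the last script left them, time stands still between calls to the robot, and variables do not carry over. Pictures are saved under pics/ and viewed, at most 10 in all, crops included, and the job is handed in when it is done.

```bash
ls; mkdir -p pics
cat > h.py <<'E'
import numpy as np, cv2
from scipy.spatial.transform import Rotation as R
from rig import bot
def q2R(q): return R.from_quat([q[1],q[2],q[3],q[0]]).as_matrix()
def Rq(m):
    q=R.from_matrix(m).as_quat(); return [q[3],q[0],q[1],q[2]]
def down(a,tilt=0):
    # tool z down, tool y (closing line) at world angle a
    y=np.array([np.cos(a),np.sin(a),0]); z=np.array([0,0,-1.]); x=np.cross(y,z)
    return Rq(np.column_stack([x,y,z]))
def grab(name):
    s=bot.read_state(); c=bot.read_camera(name)
    if 'mount' in c:
        T=np.eye(4); T[:3,:3]=q2R(s['tool_rot']); T[:3,3]=s['ee_pos']; T=T@np.array(c['mount'])
    else:
        T=np.eye(4); T[:3,:3]=q2R(c['attitude']); T[:3,3]=c['eye']
    c['T']=T; np.save('pics/%s.npy'%name,c,allow_pickle=True); return c
def load(name): return np.load('pics/%s.npy'%name,allow_pickle=True).item()
def rays(c,uv):
    f=210/np.tan(np.radians(c['fovy'])/2); K=np.array([[f,0,c['cx']],[0,f,c['cy']],[0,0,1.]])
    p=cv2.undistortPoints(np.array(uv,float).reshape(-1,1,2),K,np.array([c['k1'],0,0,0.]))[:,0]
    return np.c_[p,np.ones(len(p))]
def atz(c,uv,z):   # intersect with height z
    d=rays(c,uv)@c['T'][:3,:3].T; o=c['T'][:3,3]; return o+d*((z-o[2])/d[:,2])[:,None]
def bydepth(c,uv):
    uv=np.array(uv,float).reshape(-1,2); r=rays(c,uv); D=np.array([c['depth'][int(round(v)),int(round(u))] for u,v in uv])
    return (r*D[:,None])@c['T'][:3,:3].T+c['T'][:3,3]
E
python3 - <<'E'
from h import *
for n in('top','side'):
    c=grab(n); cv2.imwrite(f'pics/{n}1.png',cv2.resize(c['image'],(800,600),interpolation=cv2.INTER_CUBIC)); print(n,c['eye'],c['T'][:3,2],c['fovy'],c['k1'],c['cx'],c['cy'])
print(bot.read_state())
E
```

```text
pics
top [ 331.12340448 -263.99273326 1151.73684135] [ 0.13782215 -0.00988383 -0.99040768] 54.024985031123705 -0.0307525814282992 279.1244425540334 206.8853723214043
side [ -129.7696693  -1241.80342065   559.87734768] [ 0.497422    0.77059747 -0.39843556] 42.49843175247644 0.0669603969087359 281.9135026294186 207.02499350228854
{'clock': 0.1, 'joint_positions': array([-1.26861464e+00,  3.00413719e-01,  1.52152569e+00,  1.82327037e-05,
        1.32066324e+00, -6.65538181e-02]), 'qvel': array([-1.34302489e-03, -1.89305953e-03,  8.58655505e-05, -2.97091937e-03,
        1.24832520e-03, -8.69835277e-04]), 'effort': array([ 2.35046420e-03, -5.44376314e+01, -3.62369728e+01,  6.25055080e-06,
        3.03432862e-03,  3.95387872e-05]), 'ee_pos': array([ 198.20985159, -512.84594286,  249.77620469]), 'tool_rot': array([-5.02535027e-04,  9.83052643e-01,  1.83322790e-01, -5.05879310e-05]), 'ft_force': array([-0.02394495,  0.70683518,  0.20597533]), 'moment': array([ 0.02135258,  0.01027914, -0.05031725]), 'grip_force': 0.0, 'grip_width': 84.94772124291936}
```

View pics/top1.png

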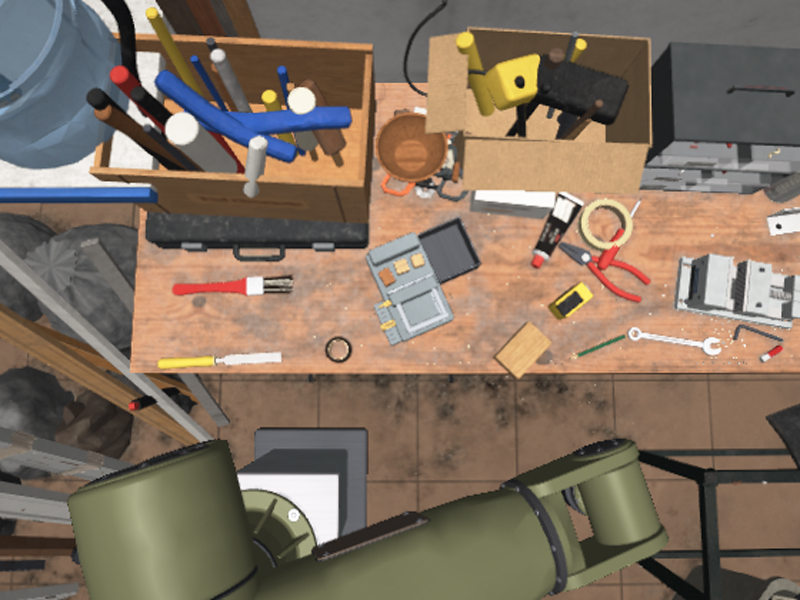

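View pics/side1.png

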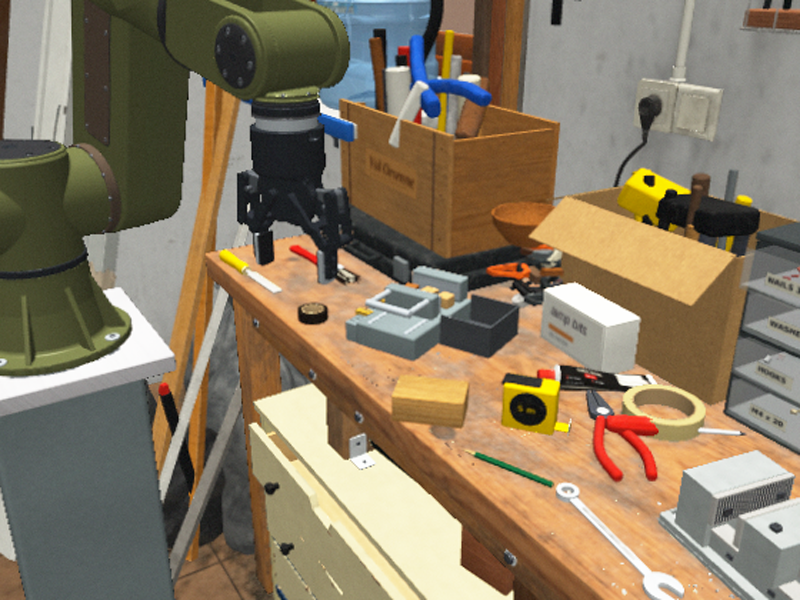

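Top view: the brush is at (175–293, 287), with its bristles to the right. The clamp is around (415,290), with the fixed jaw upper-left, tray at (450,250) and scraps at (385,275), (402,266) and (418,260). The D-handle is around (428,310) and the brass parts around (382,305–325). I'll enlarge this for measuring.

Run:
```python
from h import *
c=load('top'); im=c['image'][145:255,240:350]; cv2.imwrite('pics/top_clamp.png',cv2.resize(im,(594,594),interpolation=cv2.INTER_CUBIC))
# brush px /800*560
s=.7
for n,p in dict(brush_end=(173,289),brush_ferr0=(247,287),ferr1=(264,286),tip=(293,284),roll=(338,349),rule=(572,301),block=(523,350)).items():
    print(n,bydepth(c,[np.array(p)*s]).round(),atz(c,[np.array(p)*s],10).round())
print(bot.read_camera('wrist')['mount'])
```

```text
brush_end [[502. 168.  11.]] [[502. 168.  10.]]
brush_ferr0 [[505.  20.  19.]] [[506.  22.  10.]]
ferr1 [[508. -12.  15.]] [[508. -11.  10.]]
tip [[514. -66.  -1.]] [[512. -68.  10.]]
roll [[ 386. -157.   -4.]] [[ 385. -158.   10.]]
rule [[ 473. -599.   65.]] [[ 480. -616.   10.]]
block [[ 382. -510.   39.]] [[ 384. -517.   10.]]
[[ 5.36331031e-04 -9.64886027e-01 -2.62668361e-01  6.69888501e+01]
 [ 9.99999850e-01  5.45838041e-04  3.67743279e-05 -6.48744582e-01]
 [ 1.07891349e-04 -2.62668342e-01  9.64886175e-01 -1.23861467e+02]
 [ 0.00000000e+00  0.00000000e+00  0.00000000e+00  1.00000000e+00]]
```

View pics/top_clamp.png

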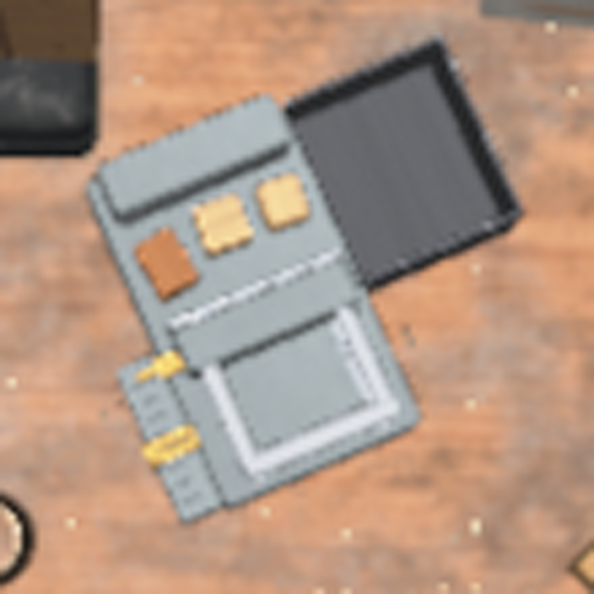

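Crop (px = 240+u/5.4, 145+v/5.4) shows the bed corners at (418,420) and (228,508) and the ledge corners at (183,522) and (120,375). The handle bar runs (255,470)–(398,405), the pointer is at (140,378) and the marker at (172,446). The scraps are at (168,262), (223,224) and (283,200). Next I'll fit the clamp pose and take a closer wrist view above it.

```bash
cat >> h.py <<'E'
def fit(P,Q): # clamp xy P -> world xy Q ; returns angle, t
    P=np.array(P,float);Q=np.array(Q,float); p=P-P.mean(0);q=Q-Q.mean(0)
    a=np.arctan2((p[:,0]*q[:,1]-p[:,1]*q[:,0]).sum(),(p*q).sum()); M=np.array([[np.cos(a),-np.sin(a)],[np.sin(a),np.cos(a)]])
    t=Q.mean(0)-M@P.mean(0); return a,t,np.linalg.norm(P@M.T+t-Q,axis=1)
def inv(a,t,W): 
    M=np.array([[np.cos(a),-np.sin(a)],[np.sin(a),np.cos(a)]]); return (np.array(W)[:,:2]-t)@M
E
python3 - <<'E'
from h import *
c=load('top'); px=lambda l:[(240+u/5.4,145+v/5.4) for u,v in l]
Q=np.r_[atz(c,px([(418,420),(228,508)]),40),atz(c,px([(183,522),(120,375)]),34)][:,:2]
a,t,e=fit([(-122,-55),(-122,55),(-120,78),(-35,78)],Q); print(a,t,e)
for n,l,z in[('bar',[(255,470),(398,405)],75),('scr',[(168,262),(223,224),(283,200)],62),('trayfloor',[(395,175)],30),('jawtop',[(110,212)],80)]: print(n,inv(a,t,atz(c,px(l),z)).round())
print(bot.tip_reach)
bot.move_to([t[0]-20*np.cos(a),t[1]-20*np.sin(a),290],down(a))
c=grab('wrist'); cv2.imwrite('pics/w1.png',cv2.resize(c['image'],(800,600))); print(bot.read_state()['clock'],bot.read_state()['joint_positions'])
E
```

```text
0.4238513037081703 [ 531.45816109 -282.67011951] [3.96929251 0.99453356 1.53907435 3.50096302]
bar [[-112.   36.]
 [-112.  -41.]]
scr [[  1.  32.]
 [  7.  -1.]
 [  6. -33.]]
trayfloor [[ -0. -95.]]
jawtop [[32. 49.]]
19.0
1.6417 [-5.79489418e-01  3.64192157e-01  1.34423279e+00 -1.15630056e-04
  1.43341912e+00 -1.00096506e+00]
```

View pics/w1.png

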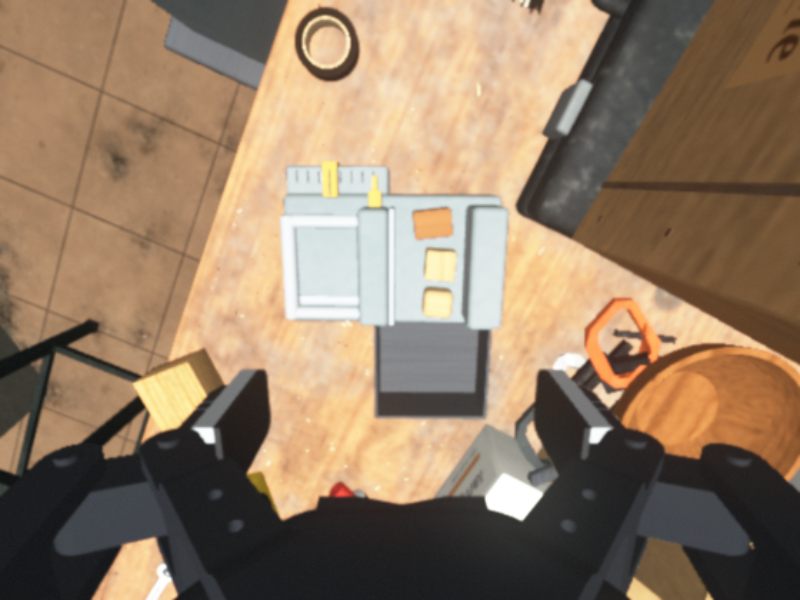

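The wrist view shows the whole clamp. Fixed jaw's face runs (471,207)–(465,326), spring jaw's face (387,209)–(388,325), and ledge corners are at (286,167) and (387,167). The marker line is at (330,178), the pointer tip at (374,177), and the bar centre line around (289,219)–(291,319). The scraps are at (433,223), (440,265) and (437,303).

Run:
```python
from h import *
c=load('wrist'); s=lambda l:[(u*.7,v*.7) for u,v in l]
A=lambda l,z: atz(c,s(l),z)
Q=np.r_[A([(471,207),(466,326),(387,209),(389,325)],80),A([(286,167),(387,167)],34)][:,:2]
P=[(29,46),(29,-46),(-29,46),(-29,-46),(-120,78),(-35,78)]
a,t,e=fit(P,Q); print('angle',a,t,e.round(1))
I=lambda l,z: inv(a,t,A(l,z)).round(1).tolist()
print('bar',I([(289,219),(291,319)],75),'marker',I([(330,178)],46),I([(330,178)],54),'ptr',I([(374,177)],46),I([(374,177)],54))
print('depths',bydepth(c,s([(330,185),(374,185),(289,260),(440,265)])).round())
print('scr',I([(433,223),(440,265),(437,303)],62)); print('tray',I([(376,415),(486,415)],52))
t2=load('top'); print('brush',atz(t2,s([(173,289),(247,287),(293,284)]),10).round(1))
# brush mask from red + depth, PCA of red handle
im=t2['image'].astype(int); m=(im[...,2]>130)&(im[...,1]<70)&(im[...,0]<80); m[:, :110]=0; m[:,190:]=0; m[:190]=0;m[215:]=0
v,u=np.nonzero(m); W=atz(t2,np.c_[u,v],12)[:,:2]; print(len(W),W.mean(0),W.min(0),W.max(0)); w=W-W.mean(0); print(np.linalg.svd(w,full_matrices=False)[2][0])
```

```text
angle 0.4178344274083815 [ 532.59787161 -281.55873439] [1.3 1.2 3.5 2.7 3.8 2. ]
bar [[-106.5, 37.5], [-109.7, -41.4]] marker [[-78.9, 67.6]] [[-77.7, 67.5]] ptr [[-43.8, 68.4]] [[-43.3, 68.4]]
depths [[ 435. -257.   43.]
 [ 468. -242.   51.]
 [ 432. -319.   78.]
 [ 541. -277.   61.]]
scr [[3.0, 33.8], [9.3, 0.4], [7.7, -31.2]]
tray [[-44.1, -139.8], [55.9, -139.5]]
brush [[502.  167.9  10. ]
 [506.3  22.3  10. ]
 [512.4 -67.8  10. ]]
221 [504.23066088 103.79107902] [494.0559012   29.85723736] [519.82978392 164.77220006]
[-0.05878645  0.99827058]
```

Residuals are 1–4 mm, which is fine for now. The marker is about 35 mm from the pointer. Now I'll grasp the brush 25 mm up the handle.

Run:
```python
from h import *
bot.move_gripper(60,50)
q=down(.05)
bot.move_to([506,75,120],q); bot.servo_line([506,75,21],speed=150,until_force=8)
print(bot.read_state()['ee_pos']); bot.move_gripper(0,50); print(bot.read_state()['grip_width'],bot.read_state()['grip_force'])
bot.servo_line([506,75,140],speed=150)
a=.418; M=np.array([[np.cos(a),-np.sin(a)],[np.sin(a),np.cos(a)]]); t=np.array([532.6,-281.6])
bot.move_to([*(t+M@[0,210]),130],down(a))
c=grab('top'); cv2.imwrite('pics/top2.png',cv2.resize(c['image'][110:290,150:390],(800,600),interpolation=cv2.INTER_CUBIC))
print(bot.read_state()['grip_width'],bot.read_state()['clock'])
```

```text
[506.54631781  74.87856424  21.78769488]
18.29106036950683 48.62850255594822
18.466243771158144 6.5083
```

View pics/top2.png

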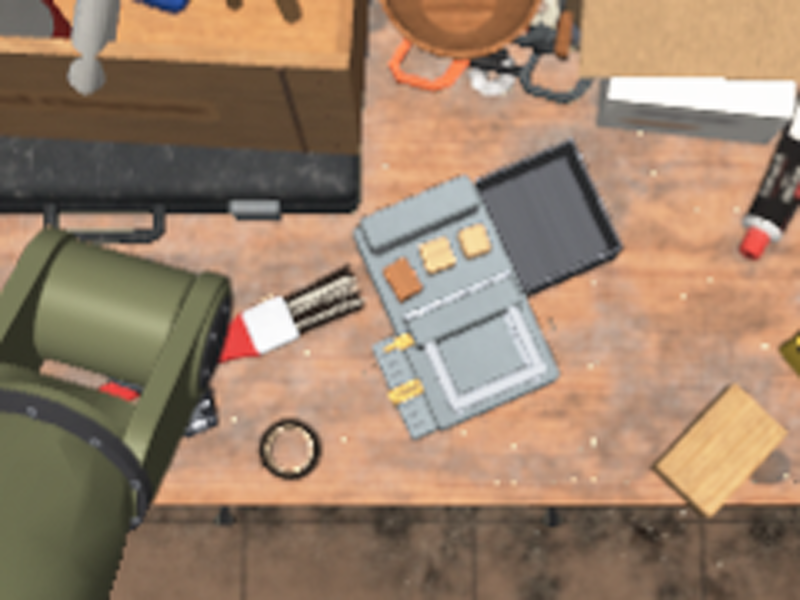

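The brush is held and points at the channel. Bristle corners are at (345,265) and (362,303), and the ferrule's back end is around (250,335). I'll check alignment numerically.

Run:
```python
from h import *
c=load('top'); px=lambda l:[(150+u*.3,110+v*.3) for u,v in l]
a=.418;t=np.array([532.6,-281.6])
f=lambda l,z: inv(a,t,atz(c,px(l),z)).round(1).tolist()
print('tip',f([(346,266),(362,303)],118),bydepth(c,px([(340,290),(270,322)])).round()); print('ferr',f([(243,314),(253,350),(290,300)],119)); 
print('fixed',f([(370,252),(482,207)],80),'spring',f([(405,318),(510,275)],80)); print('fixed bottom',f([(375,256),(487,212)],40)); print('traytop',f([(620,245),(573,145)],52))
```

```text
tip [[16.5, 71.3], [-14.6, 71.5]] [[ 500. -205.  119.]
 [ 474. -153.  126.]]
ferr [[13.9, 157.6], [-14.5, 161.3], [9.4, 120.7]]
fixed [[26.3, 48.4], [23.8, -47.9]] spring [[-33.3, 44.3], [-35.4, -45.7]]
fixed bottom [[29.2, 44.1], [25.7, -55.4]]
traytop [[-45.3, -142.0], [46.4, -142.0]]
```

Run:
```python
from h import *
a=.418; M=np.array([[np.cos(a),-np.sin(a)],[np.sin(a),np.cos(a)]]); t=np.array([532.6,-281.6]); p=lambda x,y,z:[*(t+M@[x,y]),z]
print(bot.servo_line(p(-1,210,64),speed=120,until_force=8))
r=bot.servo_line(p(-1,64,64),speed=60,until_force=12); s=bot.read_state(); print(r,inv(a,t,[s['ee_pos']]),s['ft_force'],s['grip_width'],s['clock'])
if not r:
    bot.servo_line(p(-1,210,66),speed=200)
    bot.servo_line(p(-1,225,130),speed=200)
c=grab('top'); cv2.imwrite('pics/top3.png',cv2.resize(c['image'][110:290,150:390],(800,600),interpolation=cv2.INTER_CUBIC))
```

```text
False
False [[-0.99266157 64.11315058]] [ 0.34085458 -0.5563216  -0.61967477] 18.050876554074712 9.7917
```

View pics/top3.png

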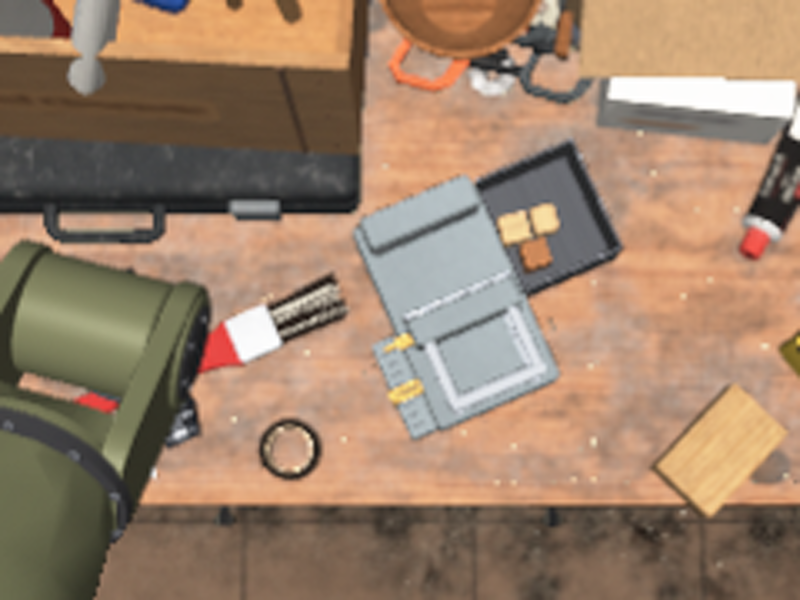

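All three scraps, at (515,228), (544,218) and (537,253), are in the tray and the channel is empty. Next I'll lay the brush back where it was and pinch the handle bar.

Run:
```python
from h import *
a=.418; M=np.array([[np.cos(a),-np.sin(a)],[np.sin(a),np.cos(a)]]); t=np.array([532.6,-281.6]); p=lambda x,y,z:[*(t+M@[x,y]),z]
q=down(.05)
bot.move_to([504,75,120],q); bot.servo_line([504,75,45],speed=150); print(bot.servo_line([504,75,21],speed=40,until_force=5),bot.read_state()['ee_pos'])
bot.move_gripper(50,60); bot.dwell(.2); bot.servo_line([504,75,140],speed=150)
bot.move_to(p(-109,-1,170),down(a))
print(bot.servo_line(p(-109,-1,74),speed=100,until_force=10),bot.read_state()['ee_pos'])
bot.move_gripper(0,80); s=bot.read_state(); print(s['grip_width'],s['grip_force'],s['ft_force'],inv(a,t,[s['ee_pos']]),s['clock'])
for n in('wrist','top'): c=grab(n); cv2.imwrite(f'pics/{n}4.png',cv2.resize(c['image'],(800,600)))
```

```text
True [503.73280932  74.9842234   21.88849701]
False [ 433.67736954 -326.96539382   74.6248718 ]
9.561434695133494 78.05250406265259 [-5.28161317 -1.22185337  5.29919608] [[-109.40736047   -1.12412835]] 17.7583
```

View pics/wrist4.png

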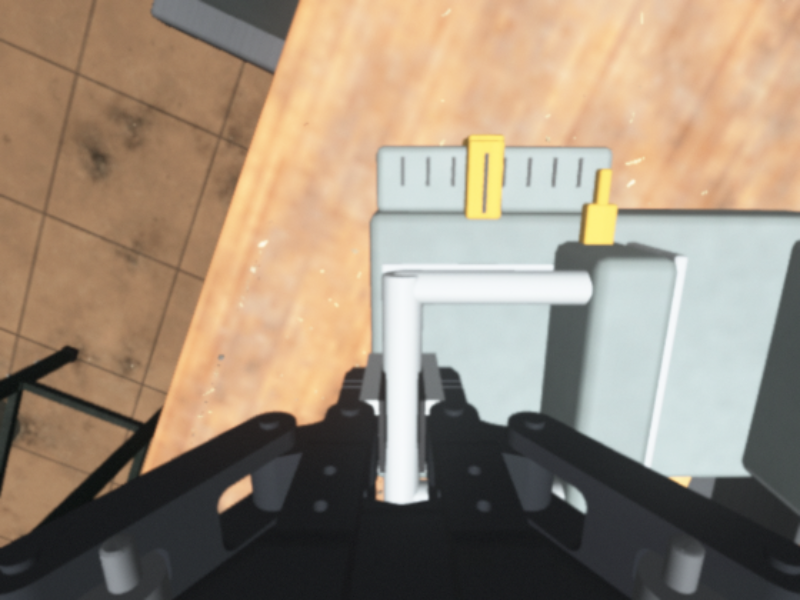

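The bar is held between the fingers. Marker line is at (486,182) with the block spanning 467–503, and the pointer tip is at (604,172). I'll calculate the pull.

Run:
```python
from h import *
a=.418; M=np.array([[np.cos(a),-np.sin(a)],[np.sin(a),np.cos(a)]]); t=np.array([532.6,-281.6])
c=load('wrist'); s=lambda l:[(u*.7,v*.7) for u,v in l]
print('z',bydepth(c,s([(475,190),(486,160),(599,225),(604,185)]))[:,2].round(1))
for z in(42,46,50): print(z,inv(a,t,atz(c,s([(467,178),(486,182),(503,178),(604,172)]),z)).round(1).tolist())
print('ledge34',inv(a,t,atz(c,s([(378,148),(611,148)]),34)).round(1).tolist())
```

```text
z [43.9 42.3 52.7 50.9]
42 [[-86.6, 66.8], [-80.1, 65.5], [-74.4, 66.9], [-40.1, 69.0]]
46 [[-87.2, 66.8], [-80.8, 65.6], [-75.3, 66.9], [-41.8, 68.9]]
50 [[-87.8, 66.8], [-81.6, 65.6], [-76.1, 66.8], [-43.6, 68.9]]
ledge34 [[-117.1, 77.0], [-35.0, 77.3]]
```

Run:
```python
from h import *
a=.418; d=np.array([np.cos(a),np.sin(a),0])
s=bot.read_state(); p0=np.array(s['ee_pos']); bot.servo_line(p0-36.5*d,speed=40); bot.dwell(.5)
s=bot.read_state(); print(s['ee_pos']-p0,(s['ee_pos']-p0)@d,s['ft_force'],s['grip_width'],s['clock'])
for n in('wrist','top'): c=grab(n); cv2.imwrite(f'pics/{n}5.png',cv2.resize(c['image'],(800,600)))
```

```text
[-32.58328916 -14.29096754   0.03737572] -35.57913571938082 [ 7.94936122  4.8239137  -2.15962522] 9.396193968967443 19.4333
```

View pics/wrist5.png

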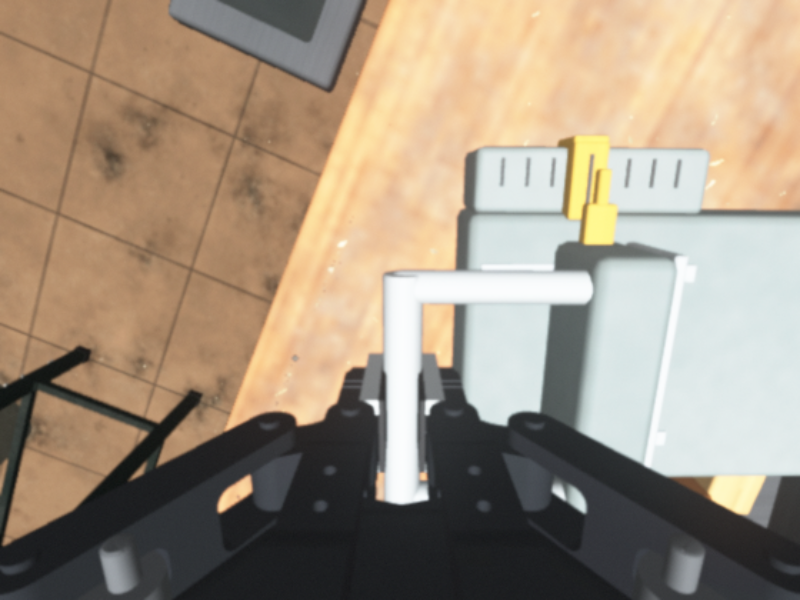

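View pics/top5.png

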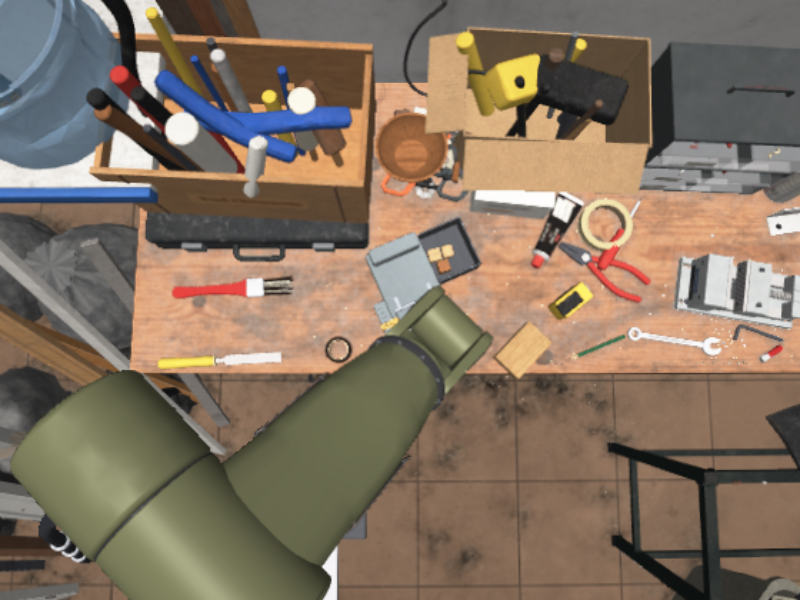

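Run:
```python
from h import *
a=.418; t=np.array([532.6,-281.6]); c=load('wrist'); s=lambda l:[(u*.7,v*.7) for u,v in l]
print(bydepth(c,s([(575,190),(600,225),(604,190)]))[:,2])
print(inv(a,t,atz(c,s([(592,165)]),43)),inv(a,t,atz(c,s([(604,172)]),50.5)),inv(a,t,atz(c,s([(604,172)]),46)))
```

```text
[41.4069245  52.62683263 51.50774277]
[[-80.29118478  71.39477049]] [[-79.27552482  69.01301992]] [[-77.28131697  69.09508398]]
```

The pointer is within about 1 mm of the line (up to 3 mm if its height reading is off, against a tolerance of ±6). I'll nudge it 1.3 mm and hand in while still holding.

Run:
```python
from h import *
a=.418; d=np.array([np.cos(a),np.sin(a),0]); s=bot.read_state(); f=s['ee_pos']
bot.servo_line(np.array(f)-2.2*d,speed=10); bot.dwell(.3); s=bot.read_state(); print((s['ee_pos']-f)@d,s['ft_force'],s['grip_width'],s['clock'])
print(bot.finish_job())
```

```text
-1.2938095263090086 [ 9.36605667  3.51379576 -3.88143454] 9.515251359645067 20.1167
the job is handed in; nothing more can be done
None
```

All three scraps are in the tray, the brush is back on the bench, and the jaw is held open with its pointer about on the marker line; I handed the job in at 20 s, and the result isn't known yet.

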